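# Hold a repaired board in the curing lamp's slot

## Robot

A 6-joint arm with a two-finger parallel gripper is mounted at the origin on the work surface. World frame = base frame: x ahead of the robot, y to its left, z up, the work surface at z = 0. Lengths are in mm, angles in rad, forces in N, time in s.
With the tool pointing down it reaches from about 300 to 775 mm from the base axis. Payload 14.6 kg.
Tool frame: the origin (TCP) lies at the very end of the fingers, on their centre line; the grasp point (between the pads) lies 19 mm behind it; z points along the fingers, y is the direction in which the jaws open and shut (so a half turn about z gives the same grasp; the last joint's range is limited). The gripper opens to 94 mm and grips with 3 to 60 N. Pads are 16 mm wide; open, the fingers measure 119 mm over their backs; the gripper's body (75 mm by 177 mm) begins 78 mm behind the grasp point.
Start: joints at [-1.19, 0.3, 1.521, -0, 1.321, -0.067], TCP at [238.133, -495.764, 205.446] pointing down, gripper open.
Joint ranges: [-3.03, 3.03], [-0.79, 2.21], [0.23, 2.52], [-1.04, 4.18], [0, 3.07], [-2.55, 2.55]. Speed limits (rad/s): [2.22, 2.22, 2.57, 3.14, 3.14, 3.14].

## Interface

Orientations are given as a unit quaternion [w, x, y, z].
In Python, from station import bot, solve_ik, readout, viewer, order gives the robot as it stands. Calls block until the motion is done:
- bot.reach(position, orientation): joint-space move of the TCP to a pose.
- bot.line_to(position, orientation=None, rate=150, contact_N=None): straight line of the TCP; orientation=None keeps the orientation; rate is the mean speed in mm/s. With contact_N (N) it stops when the force on the tool has changed by that much, and returns True; else False.
- bot.goto_joints(angles): joint-space move.
- bot.let_go() and bot.close_gripper(): open the fingers fully, or close them until they stop; the grip force is fixed at half the most.
- bot.sleep(seconds).
- solve_ik(position, orientation): joint angles nearest the present ones, or None.
- readout.sense(): the state.
- viewer.snapshot(name): name is "scene" or "top"; returns a dict with "img" (400x640x3 uint8, red, green, blue), "fx", "fy", "cx", "cy" (pixels), "D" ([k1, k2, p1, p2, k3] as OpenCV has them; the pictures are not rectified), "R" (3x3) and "t" (3): a world point X has camera coordinates R X + t. Camera axes: x right, y down, z forward; pixel columns grow to the right and rows downward; lengths in mm; the calibration is good to about 2 mm. A picture is of the moment at which its call begins. There is no depth.
A pose or a line that the arm cannot do raises bot.IKError and nothing moves.
- order.finish_job(): hands the job in, once; it reports no verdict.
The state is a dict: "t": time; "joint_positions": joint angles; "qvel": joint speeds; "effort": joint torques, N m; "eef_pos": TCP position; "tcp_rot": TCP orientation; "wrist_force": force on the tool from outside, world axes, zero at the start; "ft_torque": the same for the moment, N m; "opening": opening from 0.0 (shut) to 1.0 (fully open).
Only numpy, scipy, OpenCV 4.12 (cv2) and the standard library are available. Lean on these libraries where they do the work, as an engineer would, in place of code of your own. Each camera call takes 0.05 s, during which the arm holds its last target.

## Task

Slide the orange-tabbed shutter on the lid of the grey lamp box fully open, then take the board with the yellow grip out of the rack and lower it upright through the slot in the lid until the white line across the board is level with the lid. Finish holding it there by its grip, hanging still and not pressed against the slot; do not put it down or let go. Leave the red-gripped board, the jar and the meter where they are.

Things in the scene. Friction and masses are not known exactly. Their poses are not given: they have to be found in the camera images.
- lamp_box: Grey box with a white lid, fixed to the bench, 140 (x) by 120 (y) by 110 mm high; origin at the centre of its underside, z up. Glows blue inside. The lid is 10 mm thick with one through slot; inside, the hollow goes down to 15 mm above the bench. Two 6 mm high steel guide bars run along x on the lid, 46 mm either side of the middle.
- slot (a point): Centre of the slot's mouth, level with the lid's top face, 110 mm above the bench; at x = +25 mm, y = 0 of lamp_box and with its axes. The slot is 8 mm wide along x and 62 mm long along y, its upper edges bevelled by 2 mm.
- shutter (a joint): Travel of the shutter along lamp_box -x, in m: 0 = centred over the slot (closed), 0.042 = fully open against its stop. It has no spring, stays where it is left, and drags with about 2 N. The shutter is a black plate 26 (x) by 80 (y) by 3 mm, its top 3.5 mm above the lid.
- shutter_tab (a point): Centre of the orange tab on top of the shutter: an upright block 10 mm thick (lamp_box x) by 30 mm (y) by 30 mm high, its top 33.5 mm above the lid. Moves with the shutter.
- rack: Low grey holder fixed to the bench, block 70 (x) by 180 (y) mm, 40 mm high, on a 90 mm wide black foot; origin at the centre of its underside. Two pockets at y = -42 and +42 mm, each 9 by 63 mm, whose floor is 8 mm above the bench (32 mm deep); a board stands upright in each, and which board is in which pocket varies.
- board: Loose green board in a black frame with the yellow grip, about 90 g (varies): plate 6 mm thick (x) by 60 mm wide (y) by 95 mm high (z), and on top of it a yellow grip block 14 (x) by 40 (y) by 30 mm high; 125 mm in all. Origin at the centre of its lower edge, z up towards the grip. A white line crosses both faces 40 mm above the lower edge. Front and back are alike: either way round will do.
- board_foot (a point): Centre of the yellow-gripped board's lower edge (the board's origin).
- board_grip (a point): Centre of the yellow grip block, 110 mm above the board's lower edge.
- spare: The other board, the same but with a red grip; to be left in its pocket. Origin at the centre of its lower edge.
- jar: Small closed jar, 48 mm across, 55 mm high; bystander. Origin under its centre.
- meter: Blue hand-held meter lying on its back, 150 (x) by 75 (y) by 34 mm; bystander. Origin under its centre.
Not all that is in view belongs to the job. What is shaped like the board but pink is not meant.

How it is judged (in metres and radians):
On the way, in this order (a step that is already met when the one before it is completed fails the run):
1. the shutter is slid fully open (value of joint shutter above 0.034 m), for 0.2 s.
2. the yellow-gripped board is held clear above the lid's height, with the shutter open (height (world z) of board_foot above 0.112 m and contact force between the fingers and board above 1 N and value of joint shutter above 0.034 m), for 0.2 s.
At the end, for the whole second after the job is handed in: Shutter open 34 mm or more; yellow-gripped board upright in the slot (tilt under 0.1 rad), lower edge 30 to 50 mm below the lid's top (white line within 10 mm of it), under 20 mm/s, gripped by the fingers (over 1 N), pressing on the lamp box with less than 8 N (z of board_foot in the frame of slot between -0.05 and -0.03 m and x of board_foot in the frame of slot between -0.006 and 0.006 m and y of board_foot in the frame of slot between -0.006 and 0.006 m and angle between board's own z axis and vertical below 0.1 rad and angle between the x axis of board and the x axis of slot, either way round below 0.12 rad and contact force between the fingers and board above 1 N and contact force between board and lamp_box below 8 N and linear speed of board below 0.02 m/s and value of joint shutter above 0.034 m); the arm keeps its last pose, push and grip.
It fails at once if the red-gripped board is moved more than 20 mm (distance of spare from where it was at the start of the episode above 0.02 m).
It fails at once if the jar is moved more than 20 mm (distance of jar from where it was at the start of the episode above 0.02 m).
It fails at once if the meter is moved more than 20 mm (distance of meter from where it was at the start of the episode above 0.02 m).
It also fails if it takes over 58 s, if anything falls off the work surface, if the arm or the gripper's body presses on something with over 40 N, if the wrist force passes 120 N, or if a joint passes its speed limit or range.

## Working session

There is one attempt and no reset: what is moved stays moved. The work goes in short steps, each a Python script; the robot and the scene stay as the last script left them, time stands still between calls to the robot, and variables do not carry over. Pictures are saved under pics/ and viewed, and the job is handed in when it is done.

```bash
ls; mkdir -p pics
python3 - <<'E'
from station import bot, solve_ik, readout, viewer
import cv2,numpy as np
s=readout.sense(); print(s)
for n in("scene","top"):
    v=viewer.snapshot(n); cv2.imwrite(f"pics/{n}0.png",v["img"][...,::-1])
    print(n,{k:(np.round(v[k],4).tolist()) for k in v if k!="img"})
    np.savez(f"{n}0.npz",**v)
E
```

```text
pics
{'t': 0.0, 'joint_positions': array([-1.18957792e+00,  3.00485863e-01,  1.52157069e+00,  1.08048595e-05,
        1.32070090e+00, -6.65843486e-02]), 'qvel': array([-0.00049624, -0.00067453, -0.00066496,  0.00189865,  0.00110261,
        0.00065531]), 'effort': array([ 1.60380077e-04, -5.31801796e+01, -3.52737164e+01,  7.08625861e-02,
        2.43458507e-02, -9.96462586e-05]), 'eef_pos': array([ 238.05335166, -495.52564317,  204.88263074]), 'tcp_rot': array([-5.76027412e-04,  9.75038761e-01,  2.22033950e-01, -8.60749497e-05]), 'wrist_force': array([-0.06534268,  0.04805063, -0.0214616 ]), 'ft_torque': array([ 0.03190854,  0.01569363, -0.0060804 ]), 'opening': 1.0019782488338784}
scene {'fx': 476.0782, 'fy': 476.0782, 'cx': 316.3903, 'cy': 199.0338, 'D': [-0.031, 0.0, 0.0, 0.0, 0.0], 'R': [[-0.5507, 0.8347, 0.0062], [0.7054, 0.4693, -0.5312], [-0.4463, -0.2882, -0.8472]], 't': [324.4824, -385.8789, 1444.0341]}
top {'fx': 483.1643, 'fy': 483.1643, 'cx': 324.7721, 'cy': 206.5647, 'D': [-0.0462, 0.0, 0.0, 0.0, 0.0], 'R': [[-0.0142, -0.9997, 0.0196], [-0.9892, 0.0112, -0.146], [0.1457, -0.0214, -0.9891]], 't': [22.2456, 622.5515, 1056.7185]}
```

View pics/scene0.png

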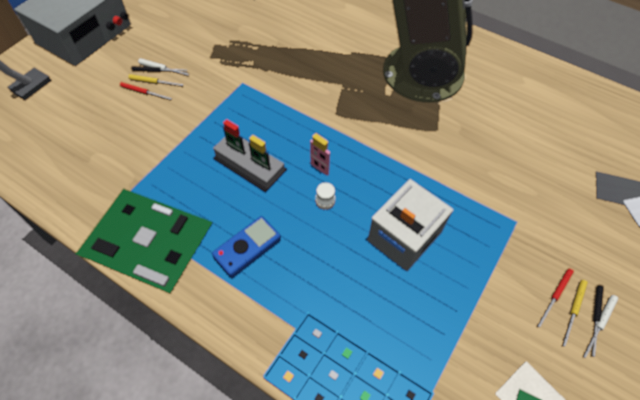

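View pics/top0.png

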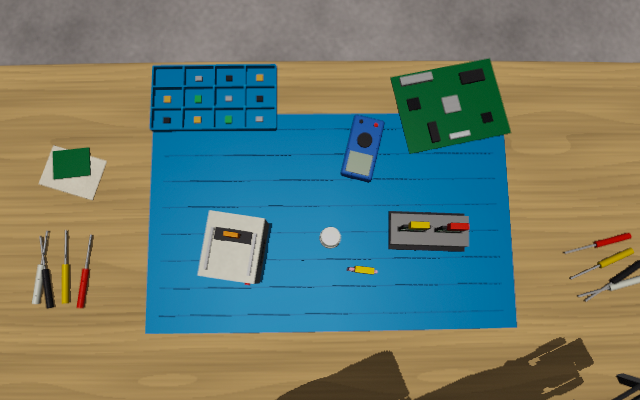

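```bash
cat > h.py <<'E'
import numpy as np, cv2
def ray(v,uv):
    K=np.array([[v["fx"],0,v["cx"]],[0,v["fy"],v["cy"]],[0,0,1.]])
    n=cv2.undistortPoints(np.array(uv,float).reshape(-1,1,2),K,np.array(v["D"],float)).reshape(-1,2)
    d=np.c_[n,np.ones(len(n))]@v["R"]      # R^T d
    return -v["R"].T@v["t"], d
def onz(v,uv,z):
    c,d=ray(v,uv); s=(z-c[2])/d[:,2]; return c+d*s[:,None]
def proj(v,X):
    K=np.array([[v["fx"],0,v["cx"]],[0,v["fy"],v["cy"]],[0,0,1.]])
    return cv2.projectPoints(np.array(X,float).reshape(-1,3),cv2.Rodrigues(np.array(v["R"]))[0],np.array(v["t"],float),K,np.array(v["D"],float))[0].reshape(-1,2)
def tri(v1,u1,v2,u2):
    A=[];b=[]
    for v,u in((v1,u1),(v2,u2)):
        c,d=ray(v,[u]); d=d[0]/np.linalg.norm(d[0]); P=np.eye(3)-np.outer(d,d); A.append(P);b.append(P@c)
    X=np.linalg.lstsq(np.vstack(A),np.hstack(b),rcond=None)[0]; return X
def blobs(v,lo,hi,box=None,amin=15):
    hsv=cv2.cvtColor(v["img"],cv2.COLOR_RGB2HSV); m=cv2.inRange(hsv,np.array(lo),np.array(hi))
    if box is not None:
        q=np.zeros_like(m); x0,y0,x1,y1=box; q[y0:y1,x0:x1]=m[y0:y1,x0:x1]; m=q
    n,l,s,c=cv2.connectedComponentsWithStats(m)
    out=[]
    for i in range(1,n):
        if s[i,4]>=amin:
            ct=cv2.findContours((l==i).astype(np.uint8),cv2.RETR_EXTERNAL,cv2.CHAIN_APPROX_NONE)[0][0]
            out.append((s[i,4],c[i].round(1),cv2.minAreaRect(ct),s[i,:4],l==i))
    return out
E
python3 - <<'E'
from h import *
T=dict(np.load("top0.npz"));S=dict(np.load("scene0.npz"))
def up(v,b,n,f):
    x0,y0,x1,y1=b; cv2.imwrite(n,cv2.resize(v["img"][y0:y1,x0:x1,::-1],None,fx=f,fy=f,interpolation=cv2.INTER_CUBIC))
up(T,(190,200,280,295),"pics/tb.png",6)
up(T,(380,200,480,260),"pics/tr.png",7)
up(S,(360,170,460,270),"pics/sb.png",6)
up(S,(205,110,345,220),"pics/sr.png",5)
for nm,v,b in(("top",T,(190,200,480,295)),("scene",S,(205,110,460,270))):
  for c,lo,hi in(("yel",(20,120,100),(34,255,255)),("orange",(8,140,100),(19,255,255)),("red",(0,150,100),(5,255,255))):
    for o in blobs(v,lo,hi,b,8): print(nm,c,o[0],o[1],[np.round(x,1).tolist() for x in o[2]],o[3])
  for o in blobs(v,(0,0,190),(180,50,255),b,200): print(nm,"white",o[0],o[1],[np.round(x,1).tolist() for x in o[2]],o[3])
  for o in blobs(v,(0,0,70),(180,60,150),b,200): print(nm,"grey",o[0],o[1],[np.round(x,1).tolist() for x in o[2]],o[3])
E
cd pics; python3 -c "
import cv2,numpy as np
a=cv2.imread('tb.png');b=cv2.imread('tr.png');print(a.shape,b.shape)"
```

```text
top yel 123 [419.6 224.2] [[420.0, 224.0], [6.0, 18.0], 90.0] [411 221  19   7]
top yel 124 [364.  269.5] [[364.0, 269.5], [18.7, 6.4], 7.1] [355 266  19   8]
top orange 70 [230.2 233.8] [[230.0, 233.7], [14.7, 4.8], 8.1] [223 231  15   7]
top red 110 [459.5 225.7] [[459.5, 226.0], [6.0, 17.0], 90.0] [451 223  18   7]
top white 2707 [230.7 248.3] [[230.5, 246.4], [55.4, 66.4], 9.5] [198 211  66  73]
top white 253 [330.3 235.7] [[330.5, 235.5], [17.0, 17.0], 90.0] [322 227  18  18]
top grey 1826 [427.8 230.1] [[429.5, 229.4], [78.1, 30.7], 2.0] [390 213  79  33]
scene yel 83 [319.8 139.9] [[320.0, 140.0], [15.5, 5.5], 33.7] [313 134  14  12]
scene yel 85 [256.9 141.3] [[256.9, 141.4], [15.3, 5.6], 32.0] [250 136  15  11]
scene orange 59 [408.1 213.8] [[408.3, 214.0], [13.6, 4.4], 36.9] [402 209  12  11]
scene red 59 [230.7 126. ] [[230.5, 125.9], [13.5, 4.5], 31.0] [225 122  12   9]
scene white 2205 [413.2 212.9] [[412.1, 213.0], [54.7, 59.3], 41.5] [373 179  80  71]
scene white 214 [325.4 189.7] [[325.5, 189.5], [15.6, 15.6], 45.0] [316 183  19  15]
scene grey 1038 [248.7 160.6] [[248.6, 156.9], [69.1, 25.1], 32.0] [214 138  70  45]
(570, 540, 3) (420, 700, 3)
```

View pics/tb.png

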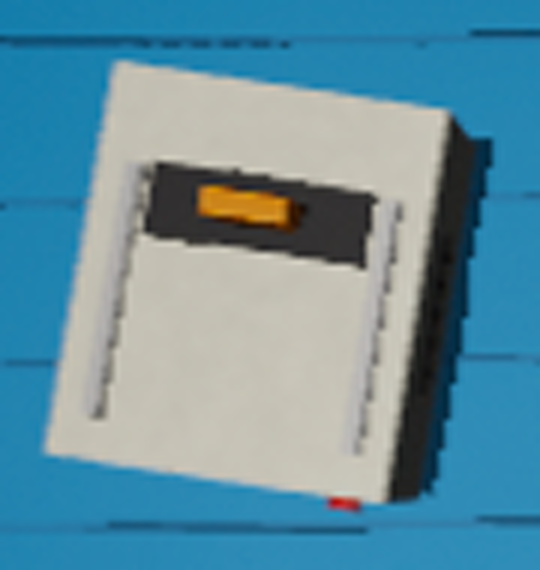

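View pics/tr.png

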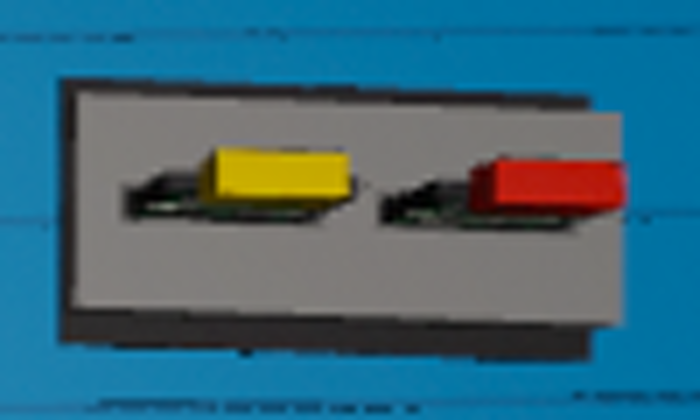

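View pics/sb.png

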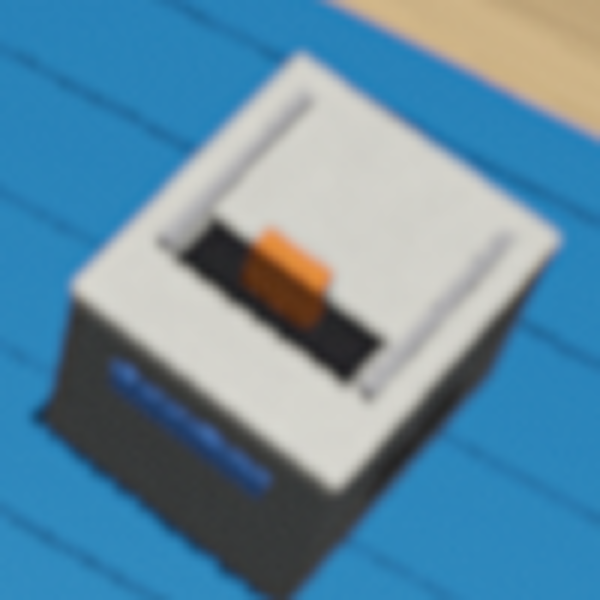

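View pics/sr.png

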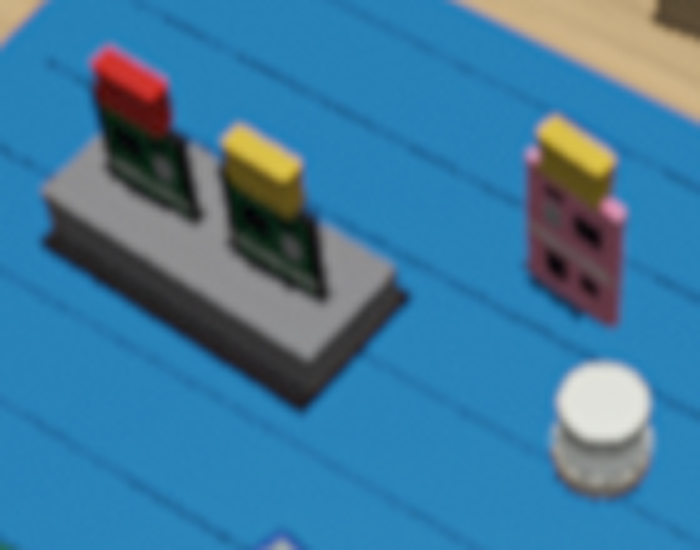

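The pictures show three things.
- **Lamp box:** the orange tab is at top-view pixel (230,234), on the +x (far) half of the lid, so it opens towards the robot.
- **Rack:** the yellow-gripped green board is at (420,224) and the red one at (459,226).
- **Decoy:** the pink board with a yellow grip is at (364,269).

Next I compute the poses.

Run:
```python
from h import *
T=dict(np.load("top0.npz"));S=dict(np.load("scene0.npz"))
cv=lambda p,f,o:(np.array(p,float)+.5)/f-.5+np.array(o)
# lid corners order: far-left(+x+y), far-right(+x-y), near-right, near-left
t=cv([(115,60),(449,108),(387,502),(43,453)],6,(190,200))
s=cv([(338,492),(70,285),(300,52),(562,238)],6,(360,170))
model=np.array([(70,60),(70,-60),(-70,-60),(-70,60)],float)
def fit(m,p):
    mc,pc=m.mean(0),p.mean(0);a=m-mc;b=p-pc
    th=np.arctan2((a[:,0]*b[:,1]-a[:,1]*b[:,0]).sum(),(a*b).sum())
    R=np.array([[np.cos(th),-np.sin(th)],[np.sin(th),np.cos(th)]]); return pc-R@mc,th,np.linalg.norm(b-a@R.T,axis=1)
for n,v,u in(("top",T,t),):
    p=onz(v,u,110)[:,:2]; print(n,p.round(1).tolist(),fit(model,p))
# scene: try both assignments
for k in range(4):
    p=onz(S,np.roll(s,k,0),110)[:,:2]; f=fit(model,p)
    if abs(f[1])<.8: print("scene",k,f)
# tab top at 143.5, top blob; scene bright top
print("tab",onz(T,[(230.2,233.8)],143.5),onz(S,[cv((290,252),6,(360,170))],143.5))
print("yel grip top",onz(T,cv([(217,150),(351,152),(351,200),(215,198)],7,(380,200)),133).round(1).tolist())
print("red grip top",onz(T,cv([(492,162),(626,163),(626,211),(492,209)],7,(380,200)),133).round(1).tolist())
print("yel scene",onz(S,cv([(238,124),(302,160),(292,180),(224,142)],5,(205,110)),133).round(1).tolist())
print("red scene",onz(S,cv([(106,47),(168,82),(160,100),(92,64)],5,(205,110)),133).round(1).tolist())
p=onz(T,cv([(78,92),(622,113),(622,326),(73,306)],7,(380,200)),40)[:,:2]
m=np.array([(35,90),(35,-90),(-35,-90),(-35,90)],float);print("rack top",p.round(1).tolist(),fit(m,p))
p=onz(S,cv([(142,100),(400,270),(312,362),(42,190)],5,(205,110)),40)[:,:2]; m2=np.array([(-35,-90),(-35,90),(35,90),(35,-90)],float)
print("rack scene",p.round(1).tolist(),fit(m2,p))
print("jar",onz(T,[(330.3,235.7)],55))
```

```text
top [[609.6, 264.1], [591.0, 144.9], [452.5, 166.2], [470.9, 286.7]] (array([530.97771174, 215.46630907]), np.float64(-0.15512103929728716), array([0.21843507, 0.43567903, 0.83593343, 1.11796613]))
scene 0 (array([530.76501801, 215.58250102]), np.float64(-0.16253213541075537), array([1.79717465, 0.78870423, 1.64939078, 0.60537944]))
tab [[553.96902042 211.60778629 143.5       ]] [[553.66057473 209.54066511 143.5       ]]
yel grip top [[577.2, -163.5, 133.0], [576.1, -204.0, 133.0], [561.7, -203.3, 133.0], [562.8, -162.3, 133.0]]
red grip top [[572.6, -246.6, 133.0], [571.7, -287.5, 133.0], [557.2, -286.7, 133.0], [558.4, -245.9, 133.0]]
yel scene [[562.6, -202.7, 133.0], [563.3, -163.9, 133.0], [575.6, -160.7, 133.0], [575.1, -201.5, 133.0]]
red scene [[559.7, -286.4, 133.0], [560.5, -247.0, 133.0], [571.6, -243.1, 133.0], [572.0, -285.1, 133.0]]
rack top [[607.6, -137.1], [598.5, -317.3], [528.3, -313.3], [537.5, -133.1]] (array([ 567.97037589, -225.17672313]), np.float64(-0.0513555191847824), array([0.07353977, 0.46735995, 0.08061491, 0.47490041]))
rack scene [[521.8, -311.1], [537.1, -131.4], [607.2, -134.9], [598.1, -316.2]] (array([ 566.02800251, -223.40107747]), np.float64(-0.06610834600084609), array([3.39364906, 0.12196517, 1.01062318, 3.18281988]))
jar [[555.21274544   3.06433603  55.        ]]
```

```bash
cat >> h.py <<'E'
PB=-0.157; CB=np.array([530.9,215.5]); UB=np.array([np.cos(PB),np.sin(PB)]); SLOT=CB+25*UB
PR=-0.05; GR=np.array([569.3,-183.2])
def quat(psi,flip=False):
    a=(psi+(-1 if flip else 1)*np.pi/2)/2
    return np.array([0,np.cos(a),np.sin(a),0])
E
python3 - <<'E'
from h import *
from station import bot, solve_ik, readout
for f in(0,1):
    for n,p,psi in(("box",[*SLOT,260],PB),("box low",[*SLOT,118],PB),("ins",[*SLOT,280],PB),("rack",[*GR,101],PR),("rackup",[*GR,280],PR)):
        q=solve_ik(np.array(p),quat(psi,f)); print(f,n,None if q is None else np.round(q,2))
E
```

```text
0 box [ 0.3   0.37  1.31 -0.    1.47  0.46]
0 box low [ 0.3   0.48  1.48 -0.    1.18  0.46]
0 ins [ 0.3   0.36  1.27 -0.    1.51  0.46]
0 rack [-0.37  0.51  1.49 -0.    1.15 -0.32]
0 rackup [-0.37  0.37  1.26 -0.    1.51 -0.32]
1 box None
1 box low None
1 ins None
1 rack None
1 rackup None
```

Run:
```python
from h import *
from station import bot, solve_ik, readout, viewer
q=quat(PB)
def st(m):
    s=readout.sense(); print(m,round(s["t"],2),s["eef_pos"].round(1),s["wrist_force"].round(1),round(s["opening"],3))
bot.line_to(np.array([238,-495,260.]),rate=150)
bot.reach(np.array([*SLOT,260]),q); st("above")
v=viewer.snapshot("scene"); cv2.imwrite("pics/s1.png",v["img"][...,::-1])
hit=bot.line_to(np.array([*SLOT,119]),rate=120,contact_N=8); print(hit); st("down")
if not hit:
    bot.close_gripper(); st("closed")
    v=viewer.snapshot("scene"); cv2.imwrite("pics/s2.png",cv2.resize(v["img"][110:290,300:520,::-1],None,fx=3,fy=3))
```

```text
above 3.35 [555.8 210.9 260. ] [ 0.6  0.1 -0.1] 1.002
False
down 4.72 [555.9 211.7 119.8] [-0.   0.3 -0.3] 0.998
closed 5.97 [555.1 211.6 119. ] [-5.1  0.5  2.8] 0.108
```

View pics/s2.png

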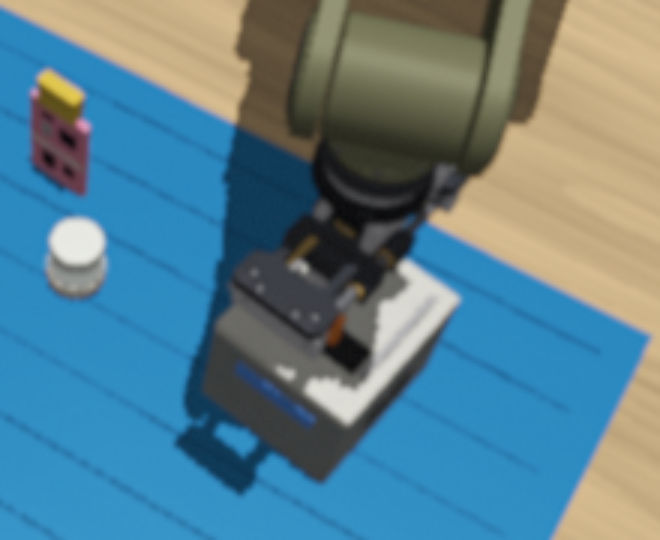

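The picture shows the fingers around the tab, at about (345,320) in the crop. The opening is about 10 mm, so the tab is gripped and I slide it.

Run:
```python
from h import *
from station import bot, solve_ik, readout, viewer
def st(m):
    s=readout.sense(); print(m,round(s["t"],2),s["eef_pos"].round(1),s["wrist_force"].round(1),round(s["opening"],3))
p0=readout.sense()["eef_pos"].copy()
e=p0.copy(); e[2]=119.5; e[:2]=p0[:2]-44*UB
print(bot.line_to(e,rate=50,contact_N=15)); st("slid")
p=readout.sense()["eef_pos"]; print("travel",(p0[:2]-p[:2])@UB)
bot.let_go(); st("open")
bot.line_to(np.array([*p[:2],260]),rate=200)
v=viewer.snapshot("scene"); cv2.imwrite("pics/s3.png",cv2.resize(v["img"][110:290,300:520,::-1],None,fx=3,fy=3))
bot.reach(np.array([*GR,260]),quat(PR)); st("above rack")
v=viewer.snapshot("top"); cv2.imwrite("pics/t3.png",cv2.resize(v["img"][180:300,180:480,::-1],None,fx=2.6,fy=2.6)); np.savez("top3.npz",**v)
v=viewer.snapshot("scene"); cv2.imwrite("pics/s4.png",cv2.resize(v["img"][100:300,200:470,::-1],None,fx=2.9,fy=2.9));np.savez("scene3.npz",**v)
```

```text
True
slid 6.83 [513.6 218.3 119. ] [ 1.8 -0.   1.7] 0.105
travel 42.05289729515593
open 8.16 [513.4 218.2 118. ] [-0.2 -0.2  0.4] 1.002
above rack 10.57 [ 569.5 -182.2  260. ] [ 0.4  0.4 -0.5] 1.003
```

View pics/t3.png

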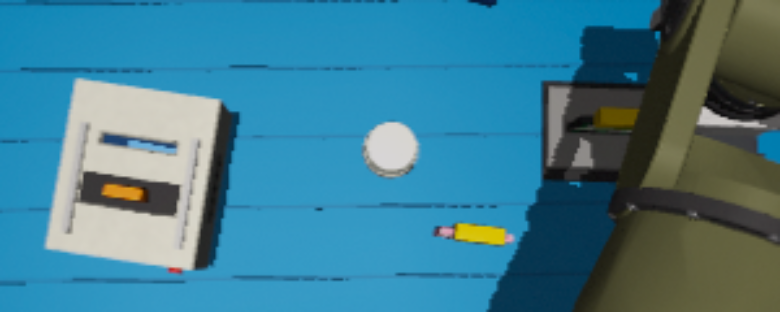

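View pics/s4.png

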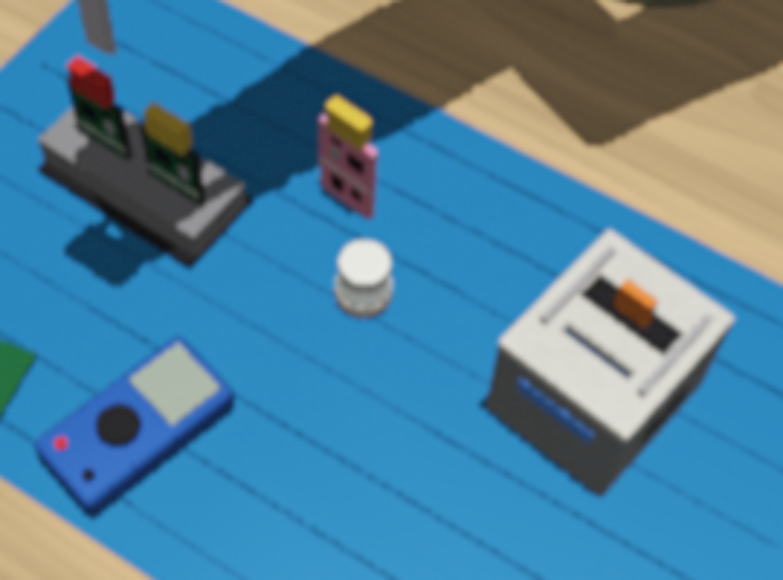

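The shutter is fully open (42.05 mm of travel). The slot now shows as blue-white at about (140,143) in the top crop. I'll measure it and grasp the board.

Run:
```python
from h import *
from station import bot, solve_ik, readout, viewer
T=dict(np.load("top3.npz"))
cv=lambda p,f,o:(np.array(p,float)+.5)/f-.5+np.array(o)
# slot: non-white pixels in the lid around the expected place
exp=proj(T,[[*SLOT,110]])[0]; print("exp px",exp)
x0,y0=(exp-[22,8]).astype(int)
g=T["img"][y0:y0+17,x0:x0+45].astype(int)
m=((g[...,2]-g[...,0]>25)|(g.max(2)<120)).astype(np.uint8)
n,l,s,c=cv2.connectedComponentsWithStats(m)
for i in range(1,n):
    if s[i,4]>20:
        w=c[i]+[x0,y0]; pts=np.argwhere(l==i)[:,::-1]+[x0,y0]; r=cv2.minAreaRect(pts.astype(np.float32)); print(s[i],w,onz(T,[w],108).round(1),np.round(r[0],1),np.round(r[1],1),r[2])
        vx=cv2.fitLine(pts.astype(np.float32),cv2.DIST_L2,0,.01,.01).ravel(); a=onz(T,[vx[2:]-20*vx[:2],vx[2:]+20*vx[:2]],108); d=a[0]-a[1]; print("yaw of slot",np.arctan2(-d[0],d[1]))
print("SLOT est",SLOT)
def st(m):
    s=readout.sense(); print(m,round(s["t"],2),s["eef_pos"].round(1),s["wrist_force"].round(1),round(s["opening"],3))
hit=bot.line_to(np.array([*GR,101.]),rate=120,contact_N=8); print(hit); st("down")
if not hit:
    bot.close_gripper(); st("closed")
    p=readout.sense()["eef_pos"]; 
    bot.line_to(np.array([*GR,150.]),rate=60); st("up")
    bot.line_to(np.array([*GR,270.]),rate=120); bot.sleep(.3); st("up")
    for n in("top","scene"):
        v=viewer.snapshot(n); np.savez(n+"5.npz",**v); cv2.imwrite(f"pics/{n}5.png",v["img"][...,::-1])
```

```text
exp px [232.96068988 234.46102584]
[  8   5  30   8 115] [232.93913043 234.69565217] [[555.3 212.  108. ]] [232.6 234.6] [29.4  3.8] 8.746162414550781
yaw of slot -0.15957776183626798
SLOT est [555.59251987 211.59110469]
False
down 12.14 [ 569.6 -183.3  101.7] [ 0.5 -0.5  0.1] 0.999
closed 13.34 [ 569.3 -183.2  101. ] [0.6 0.5 0.4] 0.147
up 14.31 [ 569.1 -183.1  149.6] [-0.2  0.2 -1.1] 0.146
up 15.76 [ 569.3 -183.2  269.7] [-0.6 -0.7 -0.4] 0.145
```

View pics/scene5.png

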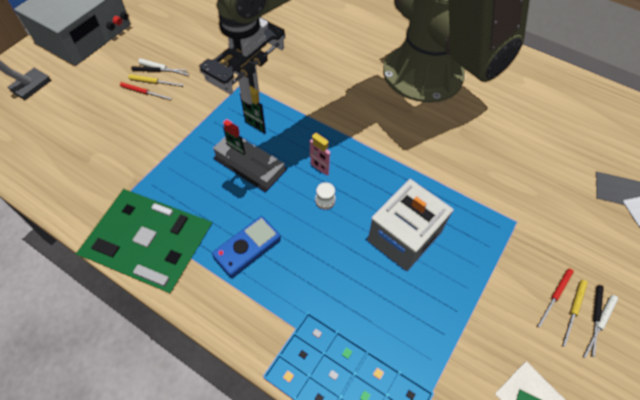

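View pics/top5.png

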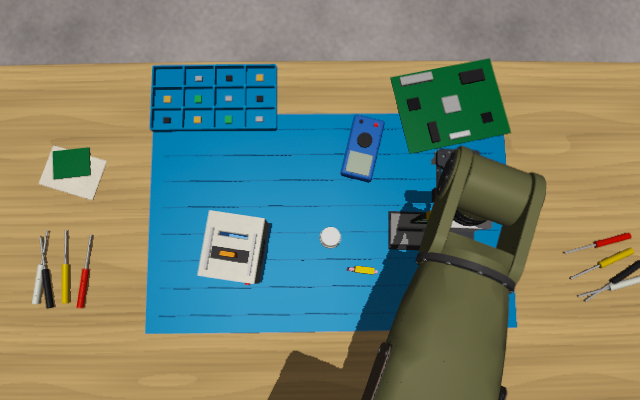

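The board is held: it hangs at about (255,110) in the scene view with its opening at 13.7 mm, and the red board is still in the rack. Next I carry it over the slot and check.

Run:
```python
from h import *
from station import bot, solve_ik, readout, viewer
def st(m):
    s=readout.sense(); print(m,round(s["t"],2),s["eef_pos"].round(1),s["tcp_rot"].round(4),s["wrist_force"].round(1),round(s["opening"],3))
bot.reach(np.array([*SLOT,270.]),quat(PB)); st("over")
bot.line_to(np.array([*SLOT,218.]),rate=80); bot.sleep(.4); st("hover")
print("cmd q",quat(PB))
for n in("top","scene"):
    v=viewer.snapshot(n); np.savez(n+"6.npz",**v)
    b=(360,110,480,240) if n=="scene" else (180,150,300,290)
    x0,y0,x1,y1=b; cv2.imwrite(f"pics/{n}6.png",cv2.resize(v["img"][y0:y1,x0:x1,::-1],None,fx=4.5 if n=="scene" else 4,fy=4.5 if n=="scene" else 4,interpolation=cv2.INTER_CUBIC))
```

```text
over 17.32 [555.9 210.7 270. ] [ 1.000e-04  7.607e-01  6.491e-01 -0.000e+00] [-0.4 -0.  -1.7] 0.148
hover 18.52 [555.6 211.6 218.1] [0.000e+00 7.604e-01 6.495e-01 1.000e-04] [ 1.2  0.3 -0.7] 0.151
cmd q [0.         0.76038011 0.64947832 0.        ]
```

View pics/scene6.png

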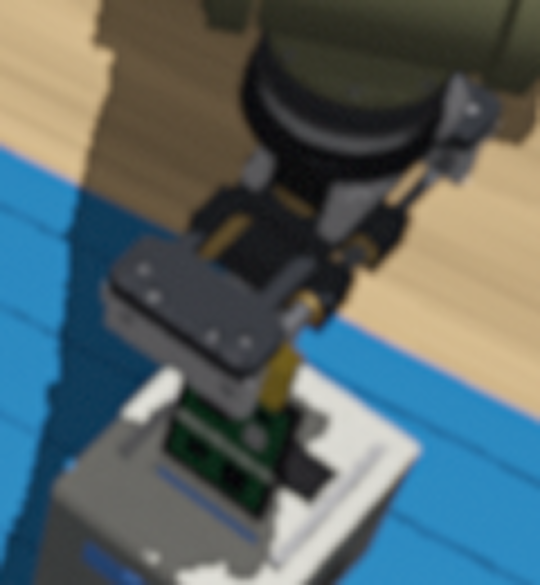

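View pics/top6.png

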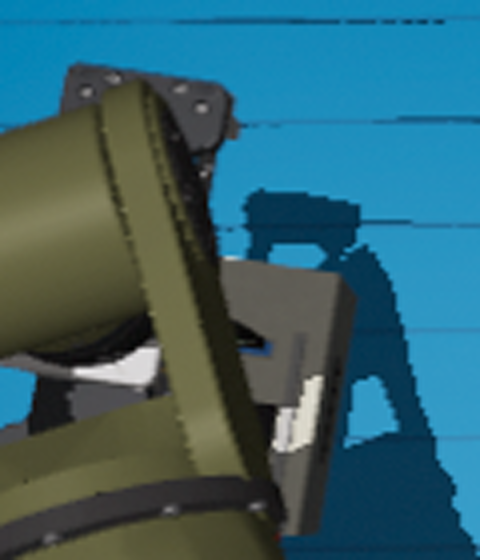

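The scene crop shows the board hanging over the slot, its lower edge running from about (164,452) to (264,520), roughly parallel to the blue slot. I compare that edge with the prediction.

Run:
```python
from h import *
S=dict(np.load("scene6.npz"))
cv=lambda p,f,o:(np.array(p,float)+.5)/f-.5+np.array(o)
VB=np.array([-UB[1],UB[0]])
pts=[[*(SLOT+3*UB+s*30*VB),125] for s in(-1,1)]
pr=proj(S,pts); print("pred crop",((pr-[360,110]+.5)*4.5-.5).round(1))
sl=[[*(SLOT+a*4*UB+s*31*VB),110] for a in(1,-1) for s in(-1,1)]
print("slot crop",((proj(S,sl)-[360,110]+.5)*4.5-.5).round(1))
X=onz(S,cv([(164,452),(264,520)],4.5,(360,110)),125)[:,:2]
d=(X-SLOT); print("box frame far-lower corners (exp 3,-+30):",(d@UB).round(1),(d@VB).round(1))
# zoomed crop with overlay, contrast
im=S["img"][185:240,385:435,::-1]; f=10
big=cv2.convertScaleAbs(cv2.resize(im,None,fx=f,fy=f,interpolation=cv2.INTER_CUBIC),alpha=1.6)
for p in pr: cv2.circle(big,tuple(int(x) for x in ((p-[385,185]+.5)*f)),3,(0,0,255),-1)
for p in proj(S,sl): cv2.circle(big,tuple(int(x) for x in ((p-[385,185]+.5)*f)),3,(0,255,255),-1)
cv2.imwrite("pics/z6.png",big)
```

```text
pred crop [[159.4 451. ]
 [259.7 524.4]]
slot crop [[152.1 466.8]
 [254.4 542. ]
 [162.  456.4]
 [264.2 531.3]]
box frame far-lower corners (exp 3,-+30): [ 1.9 -0.3] [-28.   30.1]
```

View pics/z6.png

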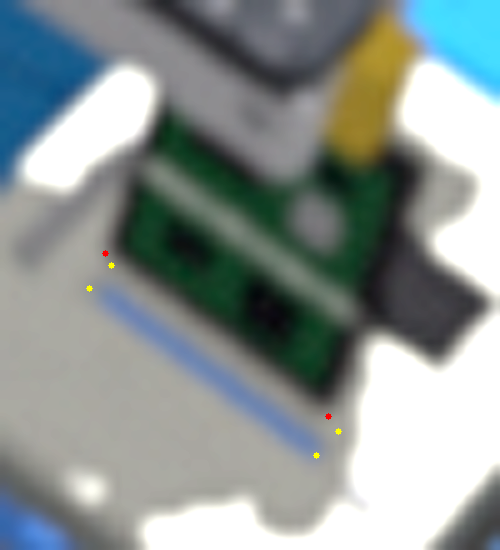

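Prediction and observation agree to about 0.5 px (1.5 mm), which is inside the bevel's capture range. I'll lower the board with a contact guard.

Run:
```python
from h import *
from station import bot, solve_ik, readout, viewer
VB=np.array([-UB[1],UB[0]])
def st(m):
    s=readout.sense(); f=s["wrist_force"]; print(m,round(s["t"],2),s["eef_pos"].round(1),"F box",(f[:2]@UB).round(1),(f[:2]@VB).round(1),f[2].round(1),"T",s["ft_torque"].round(2),round(s["opening"],3))
st("start")
for z,r in((207,40),(203,20),(199,20),(193,20),(185,20)):
    h=bot.line_to(np.array([*SLOT,float(z)]),rate=r,contact_N=5); bot.sleep(.2); st((z,h))
    if h: break
v=viewer.snapshot("scene"); np.savez("scene7.npz",**v); cv2.imwrite("pics/s7.png",cv2.resize(v["img"][150:260,360:470,::-1],None,fx=5,fy=5,interpolation=cv2.INTER_CUBIC))
```

```text
start 18.62 [555.6 211.6 218.1] F box 0.6 0.7 -0.0 T [-0.07 -0.06 -0.06] 0.148
(207, False) 19.25 [555.7 211.6 207.2] F box 0.1 0.1 -1.3 T [-0.05 -0.09  0.02] 0.147
(203, False) 19.8 [555.6 211.6 203.1] F box -0.5 0.9 -0.2 T [-0.02 -0.06  0.05] 0.149
(199, False) 20.35 [555.6 211.6 199.1] F box 0.0 -0.1 -0.8 T [-0.04 -0.04  0.07] 0.15
(193, False) 21.0 [555.6 211.6 193.1] F box -0.1 0.0 -0.9 T [ 0.   -0.05 -0.04] 0.147
(185, False) 21.75 [555.7 211.6 185.1] F box 0.0 0.3 -0.4 T [-0.06 -0.06  0.01] 0.146
```

View pics/s7.png

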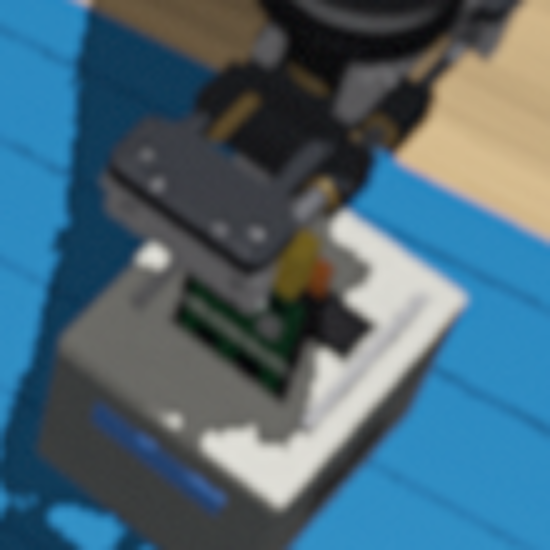

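The board is in the slot (lower part at about (235,350) in the crop) with no contact force, so I continue down to the line.

Run:
```python
from h import *
from station import bot, solve_ik, readout, viewer
VB=np.array([-UB[1],UB[0]])
def st(m):
    s=readout.sense(); f=s["wrist_force"]; print(m,round(s["t"],2),s["eef_pos"].round(1),"F box",(f[:2]@UB).round(1),(f[:2]@VB).round(1),f[2].round(1),"T",s["ft_torque"].round(2),round(s["opening"],3))
for z in(174,163):
    h=bot.line_to(np.array([*SLOT,float(z)]),rate=20,contact_N=5); bot.sleep(.4); st((z,h))
    if h: break
v=viewer.snapshot("scene"); np.savez("scene8.npz",**v); cv2.imwrite("pics/s8.png",cv2.resize(v["img"][190:245,385:435,::-1],None,fx=10,fy=10,interpolation=cv2.INTER_CUBIC))
for hgt in(95,40):
  pr=proj(v,[[*(SLOT+3*UB+s*30*VB),70+hgt] for s in(-1,1)]); print(hgt,((pr-[385,190]+.5)*10).round())
v=viewer.snapshot("top"); cv2.imwrite("pics/t8.png",v["img"][...,::-1])
```

```text
(174, False) 22.9 [555.6 211.6 174.1] F box 0.1 0.1 -1.1 T [ 0.01 -0.02  0.  ] 0.147
(163, False) 24.0 [555.6 211.6 163.1] F box 0.1 0.4 -0.9 T [0.   0.02 0.01] 0.149
95 [[133. 106.]
 [364. 273.]]
40 [[ 95. 238.]
 [315. 400.]]
```

View pics/s8.png

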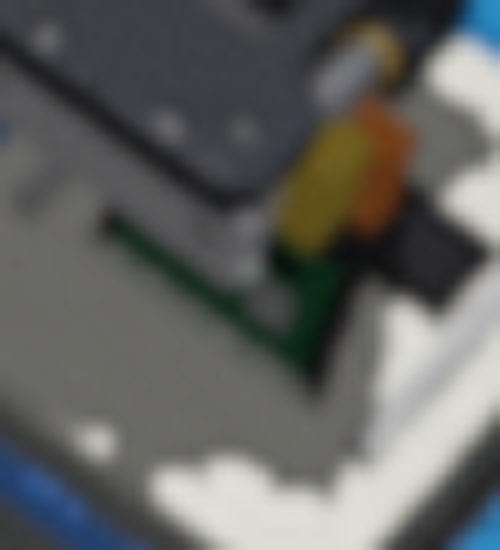

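View pics/t8.png

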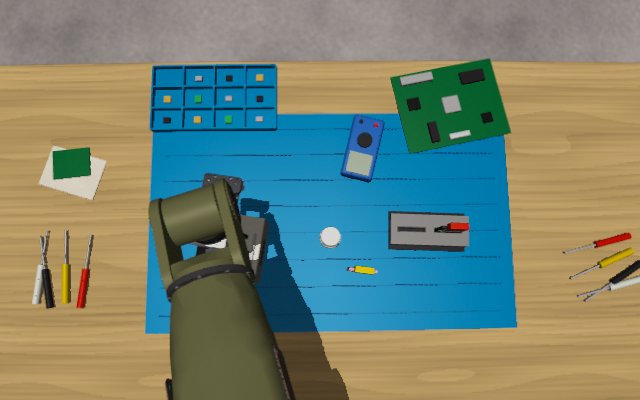

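The line isn't visible at the lid, so I measure its height in the earlier pictures and compare.

Run:
```python
from h import *
VB=np.array([-UB[1],UB[0]])
for n,tz in(("scene6",218),("scene7",185),("scene8",163)):
    S=dict(np.load(n+".npz")); g=S["img"].astype(float)
    # sample along board height at several y, compare brightness (red channel)
    hs=np.arange(-8,95,2.0)
    prof=[]
    for y in np.arange(-26,23,2):
        P=[[*(SLOT+3*UB+y*VB),tz-93+h] for h in hs]; uv=proj(S,P).astype(np.float32)
        prof.append(cv2.remap(S["img"],uv[:,0].reshape(1,-1),uv[:,1].reshape(1,-1),cv2.INTER_LINEAR)[0].astype(int))
    p=np.array(prof); 
    print(n); 
    for a in(slice(0,9),slice(9,17),slice(17,25)):
        m=np.median(p[a],0).astype(int); print(" R",[f"{int(h)}:{c[0]}/{c[1]}" for h,c in zip(hs,m) if -8<=h<60])
```

```text
scene6
 R ['-8:86/89', '-6:87/89', '-4:85/86', '-2:79/79', '0:68/68', '2:55/56', '4:41/45', '6:28/38', '8:19/35', '10:13/35', '12:12/35', '14:11/33', '16:8/31', '18:10/29', '20:10/28', '22:9/28', '24:9/28', '26:9/29', '28:12/31', '30:19/35', '32:30/44', '34:43/55', '36:56/65', '38:66/74', '40:70/76', '42:67/75', '44:56/67', '46:45/58', '48:30/49', '50:20/42', '52:12/39', '54:10/35', '56:10/31', '58:14/29']
 R ['-8:85/89', '-6:87/89', '-4:85/85', '-2:79/78', '0:68/68', '2:56/56', '4:41/44', '6:27/36', '8:18/34', '10:13/35', '12:10/36', '14:11/35', '16:11/33', '18:10/32', '20:10/30', '22:8/29', '24:8/29', '26:8/29', '28:12/33', '30:20/39', '32:30/46', '34:41/56', '36:54/65', '38:63/72', '40:66/76', '42:64/73', '44:54/66', '46:43/58', '48:30/49', '50:19/43', '52:13/39', '54:10/37', '56:11/35', '58:14/34']
 R ['-8:85/89', '-6:87/88', '-4:85/85', '-2:79/78', '0:68/67', '2:54/55', '4:40/43', '6:27/36', '8:18/30', '10:12/28', '12:10/25', '14:9/22', '16:9/19', '18:9/18', '20:9/17', '22:9/16', '24:8/16', '26:8/18', '28:12/24', '30:19/31', '32:30/42', '34:43/54', '36:54/64', '38:64/73', '40:66
[... 2046 characters left out ...]
0:106/105', '22:105/105', '24:106/105', '26:105/105', '28:104/104', '30:103/103', '32:100/101', '34:97/98', '36:92/95', '38:87/90', '40:79/85', '42:69/77', '44:58/69', '46:44/59', '48:33/51', '50:29/48', '52:35/51', '54:47/58', '56:59/66', '58:71/74']
 R ['-8:172/171', '-6:153/152', '-4:137/136', '-2:122/121', '0:111/111', '2:106/106', '4:105/105', '6:105/104', '8:105/104', '10:105/105', '12:105/105', '14:106/105', '16:106/105', '18:106/106', '20:106/106', '22:106/106', '24:106/106', '26:106/105', '28:105/104', '30:103/103', '32:100/101', '34:97/98', '36:93/95', '38:88/91', '40:80/85', '42:70/78', '44:58/69', '46:47/61', '48:37/53', '50:35/50', '52:37/51', '54:44/55', '56:51/59', '58:57/63']
```

The line sits at 40 mm on the predicted board in all three columns, so its height is right and there's no tilt. In the last picture it merges with the equally bright shaded lid. Contact forces are near zero and the jar, meter and red board are where they started, so I hand in.

Run:
```python
from station import readout, order, bot
bot.sleep(.3)
s=readout.sense(); print(s["t"],s["eef_pos"].round(2),s["wrist_force"].round(1),s["qvel"].round(3),s["opening"])
order.finish_job()
```

```text
24.4 [555.59 211.59 163.  ] [ 0.7  0.5 -1.6] [-0.001 -0.001  0.001  0.001  0.003  0.   ] 0.14826812525588043
the job is handed in; nothing more can be done
```

The job is handed in at 24.4 s (limit 58 s), and my checks point to success, though the interface gives no verdict. I gripped the orange tab and slid the shutter to its stop (42 mm). I then lifted the yellow-gripped board out of the rack and lowered it through the slot, and the arm is still holding it there.

**Last checks:**
- **Hold:** the grip opening was 14 mm, which matches the grip block. The wrist force was under 2 N, which is sensor noise plus the board's weight, so the board is not pressed against the slot. The arm was still.
- **Height:** the lower edge should be about 40 mm below the lid's top. In the two pictures before the last lowering, the white line sat at its predicted height to within about 1 mm, with no visible tilt.
- **Bystanders:** by eye in the last top view, the red board, jar and meter had not moved.

**What did not fully agree:**
- **White line in the last picture:** it could not be seen on its own, because it blends into the shaded lid. Its final height comes from the earlier pictures and the arm's position.
- **Lower edge before insertion:** my hand-picked corners were 1–3 mm off prediction, and the edge as a whole about 0.5 px. The board still went in without touching.

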